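Photograph a village house for the storeroom inventory

TASK

First set the photo lamp by sliding the black grip of its dimmer along the track until it is level with the green marker. Then take the red-roofed toy house out of the cardboard tray and hold it up in the air in front of the phone's camera, centred at lens height above the white disc of the phone stand, upright and with its door side facing squarely into the lens; finish while still holding it there, for the picture. Leave all the other things where they stand.

Things in the scene. Friction and masses are not known exactly. Their poses are not given: they have to be found in the camera images.
- dimmer (a joint): dimmer slide, m: 0 with the grip at the track's robot-side end, up to 0.12 pushed away from the robot; starts between 0 and 0.03; stays where it is left. About 1.5 N of friction plus slight damping
- dimmer_top (a point): centre of the top of the dimmer's black grip, a block 20 mm along the track, 28 across, 40 tall, top 54.5 mm above the table. It rides on a fixed aluminium track housing 170 x 40 mm, 14 mm high, on the robot's left; local +y is the direction in which the joint grows (roughly world +x), local +x roughly world -y. Pinch it from above
- mark: green block standing fixed beside the dimmer track, on its right seen from the robot: 6 mm along the track, 12 across, 16 high; origin: centre of its underside; axes parallel to the dimmer's. The grip is set when its centre is level with the block's centre along local y (joint 0.06 to 0.105)
- house: red-roofed toy house, white ceramic, loose, 80-170 g: walls 50 (x) by 44 (y) by 40 mm high, red roof with ridge along x at 65 mm, eaves 3 mm outside the walls, brick chimney back left, 68 mm high. Door and yellow windows on its +x face, which starts pointing away from the robot within 0.65 rad. Origin: centre of underside, z up. Grip the plain y walls from above, 30 mm above the underside
- house_mid (a point): middle of the red-roofed house, on its z axis 32 mm above its underside; this is the point to bring to photo_spot
- house_front (a point): point on the door side of the red-roofed house, 25 mm along its x axis from house_mid
- tray: fixed open cardboard tray on the robot's right, 130 mm (x) by 360 mm (y), 24 mm high, walls and floor 5 mm thick, no dividers; origin under its centre. The red house, the green-roofed house and the blue tree figure stand in it in any order, in a row along its y axis, about 105 mm apart
- house_green: green-roofed house, same shape as the red one, loose, in the tray; leave alone. Origin at the centre of its underside
- snow_tree: blue ceramic fir tree figure, 46 mm across, 66 mm tall, loose, in the tray; leave alone. Origin at the centre of its underside
- stand: fixed phone stand: black foot plate 250 by 100 mm, 5 mm thick, with a white disc 44 mm across; origin at table level under the disc's centre; its x axis points from the disc to the phone (roughly away from the robot). The foot plate runs from x = -55 to 195 mm; a steel pole (14 mm thick, 275 mm tall) stands at x = 178 mm
- photo_spot (a point): the place in the air for the middle of the house: straight above the white disc at the height of the phone's lens (0.19 to 0.25 m above the table) and 150 mm in front of the lens; same axes as the stand
- lens (a point): the phone's camera lens, a round silver ring 22 mm across near the top of an upright black phone (72 mm wide, 146 mm tall, held on the pole at a height that differs each time; it cannot be moved easily); it looks along the stand's -x axis, towards the robot
- jar_red: amber preserve jar, 64 mm across, 95 mm tall, loose, at the back right; leave alone. Origin at the centre of its underside
- jar_pickle: green preserve jar, 64 mm across, 95 mm tall, loose, at the back right; leave alone. Origin at the centre of its underside
- mug: white mug, 80 mm across, 90 mm tall, loose, on the left; leave alone. Origin at the centre of its underside

How it is judged (in metres and radians):
On the way, in this order (a step that is already met when the one before it is completed fails the run):
1. the dimmer grip rests level with the green marker while the red house still stands in the tray (y of dimmer_top in the frame of mark between -0.008 and 0.008 m and velocity of joint dimmer between -0.01 and 0.01 m/s and contact force between the fingers and dimmer below 0.2 N and contact force between house and tray above 0.2 N), for 0.2 s.
2. the red house is lifted clear of the tray in the fingers (height (world z) of house above 0.06 m and contact force between the fingers and house above 0.5 N and contact force between house and tray below 0.1 N), for 0.1 s.
At the end, for the whole second after the job is handed in: The dimmer grip is within 8 mm of level with the green marker. The red house is held in the fingers, touching neither tray, stand nor the other tray things, still, its middle within 25 mm of photo_spot, upright within 0.2 rad, its door side facing the lens within 0.2 rad (y of dimmer_top in the frame of mark between -0.008 and 0.008 m and distance between house_mid and photo_spot below 0.025 m and angle between house's own z axis and vertical below 0.2 rad and angle between the x axis of house and the x axis of stand, either way round below 0.2 rad and x of house_front in the frame of stand above 0 m and contact force between the fingers and house above 1 N and linear speed of house below 0.03 m/s and angular speed of house below 0.3 rad/s and contact force between house and tray below 0.1 N and contact force between house and stand below 0.1 N and contact force between house and house_green below 0.1 N and contact force between house and snow_tree below 0.1 N); the arm keeps its last pose, push and grip.
It fails at once if the green-roofed house or the blue tree figure is moved by more than 30 mm or tipped over (distance of any of house_green, snow_tree from where it was at the start of the episode above 0.03 m or angle between any of house_green, snow_tree's own z axis and vertical above 0.5 rad).
It fails at once if a preserve jar is moved by more than 30 mm or tipped over (distance of any of jar_red, jar_pickle from where it was at the start of the episode above 0.03 m or angle between any of jar_red, jar_pickle's own z axis and vertical above 0.5 rad).
It fails at once if the mug is moved by more than 30 mm or tipped over (distance of mug from where it was at the start of the episode above 0.03 m or angle between mug's own z axis and vertical above 0.5 rad).
It also fails if it takes over 64 s, if anything falls off the work surface, if the arm or the gripper's body presses on something with over 40 N, if the wrist force passes 120 N, or if a joint passes its speed limit or range.

ROBOT

A 7-joint arm with a two-finger parallel gripper is mounted at the origin on the work surface. World frame = base frame: x ahead of the robot, y to its left, z up, the work surface at z = 0. Lengths are in m, angles in degrees, forces in N, time in s.
With the tool pointing down it reaches from about 0.35 to 0.775 m from the base axis. Payload 3.1 kg.
Tool frame: the origin (TCP) lies on the centre line of the jaws, within the pads' length; the fingertips stand 17 mm ahead of it and the grasp point (between the pads) lies 2 mm behind it (robot.tip_reach is the distance from the TCP to the fingertips, in m); z points along the fingers, y is the line along which they close (so a half turn about z gives the same grasp; the last joint's range is limited). The gripper opens to 85 mm and grips with 20 to 120 N. Pads are 22 mm wide; open, the fingers measure 114 mm over their backs; the gripper's body (76 mm by 85 mm) begins 54 mm behind the grasp point. The pads swing forward as they close: fully open they stand 13 mm farther back than shut.
Start: joints at [-68.394, 17.813, 0.802, 86.603, -0.252, 75.585, -1.558], TCP at [0.224, 0.502, 0.248] pointing down, gripper open.
Joint ranges: [-154.91, 154.91], [-16.99, 109.72], [-72.82, 74.43], [7.12, 147.25], [-82.49, 262.49], [11.32, 116.49], [-174.64, 174.64]. Speed limits (degrees/s): [159.86, 159.86, 180, 180, 180, 180, 180].

INTERFACE

Orientations are given as [roll, pitch, yaw] about the fixed x, y, z axes, in that order (R = Rz(yaw) Ry(pitch) Rx(roll)).
In Python, from station import robot, fingers, vision, workorder, recognise gives the robot as it stands. Calls block until the motion is done:
- robot.move_to(position, orientation): joint-space move of the TCP to a pose.
- robot.line_to(position, orientation=None, velocity=0.15, f_stop=None): straight line of the TCP; orientation=None keeps the orientation; velocity is the mean speed in m/s. With f_stop (N) it stops when the force on the tool has changed by that much, and returns True; else False.
- robot.move_j(angles): joint-space move.
- fingers.gripper_to(opening, force=None): opening from 0.0 (shut) to 1.0 (fully open); force is the grip in N (None keeps the last); returns when the fingers have stopped.
- robot.pause(seconds).
- robot.inverse_kinematics(position, orientation): joint angles nearest the present ones, or None.
- vision.grab_frame(name): name is "side" or "top" or "wrist"; returns the picture (480x640x3 uint8, red, green, blue); there is no depth.
- vision.calibration(name): a dict with "mtx" (3x3 intrinsics, pixels), "k1" (the pictures are not rectified: a ray, as slopes to the right and down, at radius r is drawn at 1 + k1 r^2 times it, then the intrinsics apply), "extrinsics" (4x4, takes a point from world to camera coordinates); the wrist camera has in their place "T_tool_cam" (4x4, takes a point from camera to tool coordinates, whose origin is the TCP and whose axes are the flange's). Camera axes: x right, y up, looking along -z (the intrinsics and any distortion apply to the point x, -y, -z); pixel columns grow to the right and rows downward; lengths in m; the calibration is good to about 2 mm. A picture is of the moment at which its call begins: read the wrist's pose just before it. calibration takes no time and is no camera call.
A pose or a line that the arm cannot do raises robot.PlanningError and nothing moves.
- workorder.close_job(): hands the job in; it is judged then, once.
Trained networks look in the newest picture that a camera, given by its name, has taken for a name from the list of things; names that differ only in an ending like _2 or _b are one class to them, and where a whole thing is asked for, a point or a joint stands for the part that bears it (a point fixed in the world has none). Each returns a list of dicts, best first, with "p" (0 to 1); they miss things now and then, are a little off and sometimes report something else, mostly with a low value. They report only what shows in the picture. A call takes as long as a camera call.
- recognise(label, camera): "rect" ([centre column, centre row, width, height] in pixels, round what is visible of it).
Readings, each from a call of its own:
- robot.current_time_s(): time.
- robot.current_joint_positions(): joint angles.
- robot.current_dq(): joint speeds.
- robot.current_joint_torque(): joint torques, N m.
- robot.current_tool_pos(): TCP position.
- robot.current_eef_rot(): TCP orientation.
- robot.current_contact_force(): force on the tool from outside, world axes, zero at the start.
- robot.current_torque(): the same for the moment, N m.
- robot.current_finger_gap(): opening from 0.0 (shut) to 1.0 (fully open).
- robot.current_gripper_force(): force on a finger pad.
Only numpy, scipy, OpenCV 4.12 (cv2) and the standard library are available. Lean on these libraries where they do the work, as an engineer would, in place of code of your own. Each camera call takes 0.05 s, during which the arm holds its last target. There are 200 camera calls.

## Working session

There is one attempt and no reset: what is moved stays moved. The work goes in short steps, each a Python script; the robot and the scene stay as the last script left them, time stands still between calls to the robot, and variables do not carry over. Pictures are saved under pics/ and viewed, at most 10 in all, crops included, and the job is handed in when it is done.

```bash
ls; mkdir -p pics; python3 - <<'E'
from station import robot, fingers, vision, recognise
import cv2
for c in ["top","side"]:
    im=vision.grab_frame(c); cv2.imwrite(f"pics/{c}0.png",im[:,:,::-1])
    k=vision.calibration(c); print(c,k)
    for l in ["dimmer_top","mark","house","tray","house_green","snow_tree","stand","lens"]:
        r=recognise(l,c); print(l,[(round(d['p'],2),[round(float(v),1) for v in d['rect']]) for d in r[:2]])
print(vision.calibration("wrist"), robot.current_eef_rot(), robot.current_time_s())
E
```

```text
pics
top {'mtx': array([[547.48244588,   0.        , 317.84325857],
       [  0.        , 547.48244588, 240.41842663],
       [  0.        ,   0.        ,   1.        ]]), 'k1': 0.02902791153885466, 'extrinsics': array([[-1.95072360e-02, -9.99808962e-01, -1.22735189e-03,
         7.30281819e-02],
       [ 9.79337114e-01, -1.93549314e-02,  2.01306244e-01,
        -6.08164373e-01],
       [-2.01291542e-01,  2.72493716e-03,  9.79527585e-01,
        -1.57249959e+00],
       [ 0.00000000e+00,  0.00000000e+00,  0.00000000e+00,
         1.00000000e+00]])}
dimmer_top []
mark []
house [(0.83, [396.1, 270.9, 21.9, 24.6]), (0.45, [431.1, 273.0, 118.6, 46.3])]
tray [(0.68, [432.4, 273.3, 121.7, 45.4])]
house_green [(0.84, [464.4, 276.3, 23.9, 22.2])]
snow_tree [(0.59, [434.2, 276.1, 15.6, 13.9])]
stand [(0.62, [306.9, 216.1, 40.1, 100.4]), (0.17, [446.0, 208.6, 25.3, 26.0])]
lens [(0.83, [302.5, 179.8, 25.3, 22.1])]
side {'mtx': array([[596.01852903,   0.        , 319.6073832 ],
       [  0.        , 596.01852903, 239.29249612],
       [  0.        ,   0.        ,   1.        ]]), 'k1': -0.15880
[... 463 characters left out ...]
 24.6, 21.2])]
stand [(0.39, [397.4, 388.0, 30.6, 40.7])]
lens [(0.61, [382.2, 215.8, 20.5, 56.5])]
{'mtx': array([[386.52107734,   0.        , 314.79731877],
       [  0.        , 386.52107734, 242.27873101],
       [  0.        ,   0.        ,   1.        ]]), 'k1': -0.08031274564125955, 'T_tool_cam': array([[-4.36482709e-05,  9.56168520e-01,  2.92816939e-01,
         7.49927743e-02],
       [ 9.99998466e-01, -4.71035911e-04,  1.68719035e-03,
        -9.93911182e-04],
       [ 1.75116559e-03,  2.92816564e-01, -9.56167032e-01,
        -1.24905790e-01],
       [ 0.00000000e+00,  0.00000000e+00,  0.00000000e+00,
         1.00000000e+00]])} [ 1.79997493e+02 -1.83648210e-04  1.56006425e+02] 0.9
```

```bash
python3 - <<'E'
import cv2
a=cv2.imread("pics/top0.png")[140:340,180:500]; cv2.imwrite("pics/top0c.png",cv2.resize(a,(800,500),interpolation=cv2.INTER_CUBIC))
E
```

```text
(no output)
```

View pics/top0c.png

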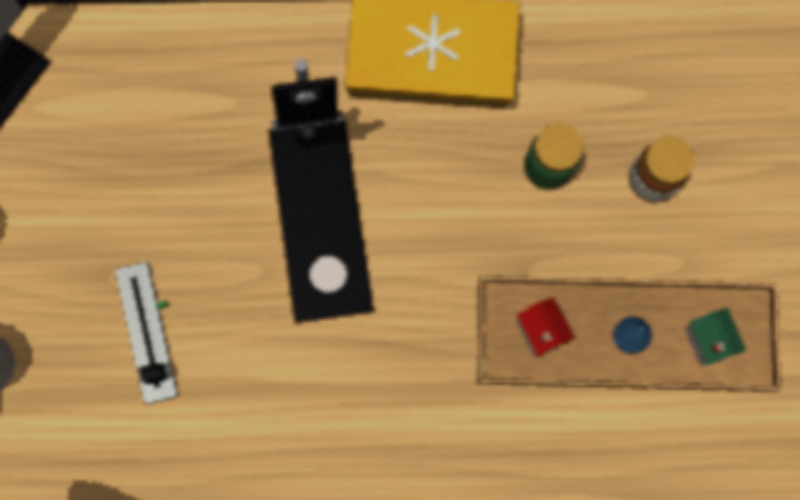

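View pics/side0.png

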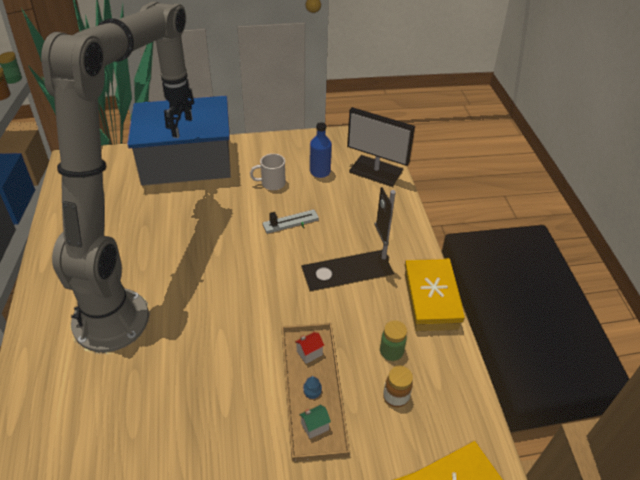

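```bash
cat > h.py <<'E'
import numpy as np, cv2
from scipy.spatial.transform import Rotation as R
from station import robot, fingers, vision, workorder, recognise
def grab(c,name=None):
    """returns picture and camera (M world->cam)"""
    p=np.array(robot.current_tool_pos()); o=robot.current_eef_rot()
    im=vision.grab_frame(c); k=vision.calibration(c)
    if c=="wrist":
        T=np.eye(4); T[:3,:3]=R.from_euler('xyz',o,degrees=True).as_matrix(); T[:3,3]=p
        M=np.linalg.inv(T@k["T_tool_cam"])
    else: M=k["extrinsics"]
    if name: cv2.imwrite(f"pics/{name}.png",im[:,:,::-1]); np.save(f"pics/{name}.npy",M)
    return im,M
def ray(c,M,px):
    k=vision.calibration(c); K=k["mtx"]
    u,v=(px[0]-K[0,2])/K[0,0],(px[1]-K[1,2])/K[1,1]
    rd=np.hypot(u,v); r=rd
    for _ in range(20): r=rd/(1+k["k1"]*r*r)
    s=r/rd if rd else 1
    d=M[:3,:3].T@np.array([u*s,-v*s,-1]); return -M[:3,:3].T@M[:3,3], d/np.linalg.norm(d)
def at_z(c,M,px,z):
    o,d=ray(c,M,px); return o+d*(z-o[2])/d[2]
def proj(c,M,P):
    k=vision.calibration(c); K=k["mtx"]; q=M[:3,:3]@np.array(P)+M[:3,3]
    u,v=q[0]/-q[2],-q[1]/-q[2]; f=1+k["k1"]*(u*u+v*v); return np.array([K[0,0]*u*f+K[0,2],K[1,1]*v*f+K[1,2]])
def tri(rays):
    A=sum(np.eye(3)-np.outer(d,d) for o,d in rays); b=sum((np.eye(3)-np.outer(d,d))@o for o,d in rays); return np.linalg.solve(A,b)
E
python3 - <<'E'
from h import *
M=vision.calibration("top")["extrinsics"]
f=lambda x,y,z: print(x,y,at_z("top",M,(180+x/2.5,140+y/2.5),z).round(3))
for a in [(133,267,.014),(160,400,.014),(162,304,.016),(152,373,.0545),(328,274,.005),(283,227,0.005),(545,327,.07),(632,335,.06),(715,337,.07),(303,95,.27),(345,122,.005),(480,278,.024),(776,388,.024)]: f(*a)
MS=vision.calibration("side")["extrinsics"]
print(tri([ray("top",M,(302.5,179.8)),ray("side",MS,(382.2,215.8))]))
for p,o in [((.42,.27,.30),(180,0,180)),((.40,.08,.33),(180,-35,180)),((.40,.08,.33),(180,35,180)),((.42,-.22,.3),(180,0,180)),((.42,-.22,.3),(180,0,90))]:
    print(p,o,robot.inverse_kinematics(p,o), (R.from_euler('xyz',o,degrees=True).as_matrix()@[0,0,1]).round(2))
E
```

```text
133 267 [0.604 0.321 0.014]
160 400 [0.441 0.286 0.014]
162 304 [0.557 0.285 0.016]
152 373 [0.469 0.291 0.054]
328 274 [0.593 0.082 0.005]
283 227 [0.653 0.137 0.005]
545 327 [ 0.512 -0.172  0.07 ]
632 335 [ 0.502 -0.276  0.06 ]
715 337 [ 0.497 -0.37   0.07 ]
303 95 [0.737 0.103 0.27 ]
345 122 [0.787 0.057 0.005]
480 278 [ 0.581 -0.103  0.024]
776 388 [ 0.44  -0.451  0.024]
[0.75018127 0.10086389 0.20032928]
(0.42, 0.27, 0.3) (180, 0, 180) [-41.74101612  10.41008782   8.41329899  88.96683143  -1.53496301
  80.73596685  56.78289402] [ 0.  0. -1.]
(0.4, 0.08, 0.33) (180, -35, 180) [-23.15227763  24.58580108  20.9970442   75.95473827 -10.30593961
 115.98194326  87.20089404] [-0.57  0.   -0.82]
(0.4, 0.08, 0.33) (180, 35, 180) None [ 0.57  0.   -0.82]
(0.42, -0.22, 0.3) (180, 0, 180) [  6.83573962   7.40877724  21.29125157  92.905702    -2.72347889
  80.1970016  118.42902101] [ 0.  0. -1.]
(0.42, -0.22, 0.3) (180, 0, 90) [ 5.70001265  7.43329466 22.58998401 92.94361611 -2.89076854 80.19996399
 28.61145738] [ 0. -0. -1.]
```

```bash
python3 - <<'E'
from h import *
robot.move_to((.47,.26,.26),(180,0,190)); grab("wrist","w1")
for l in ["dimmer_top","mark","stand"]:
    print(l,[(round(d['p'],2),np.round(d['rect'],1)) for d in recognise(l,"wrist")[:2]])
ok=False
for x in (.45,.42,.4,.38):
  for z in (.2,.25,.3):
   for y in (.08,.0):
    for t in (35,25,15,5):
      q=robot.inverse_kinematics((x,y,z),(180,t,190))
      if q is not None: print(x,y,z,t); break
print(robot.current_time_s())
E
```

```text
dimmer_top [(0.92, array([350.4, 218.4,  32.6,  32.4]))]
mark []
stand [(0.79, array([137.6, 356.9, 103.7, 246.1])), (0.59, array([349.1, 216.3,  33. ,  26.7]))]
0.45 0.08 0.2 35
0.45 0.0 0.2 35
0.45 0.08 0.25 35
0.45 0.0 0.25 35
0.45 0.08 0.3 25
0.45 0.0 0.3 25
0.42 0.08 0.2 35
0.42 0.0 0.2 35
0.42 0.08 0.25 25
0.42 0.0 0.25 25
0.42 0.08 0.3 25
0.42 0.0 0.3 25
0.4 0.08 0.2 25
0.4 0.0 0.2 25
0.4 0.08 0.25 25
0.4 0.0 0.25 25
0.4 0.08 0.3 15
0.4 0.0 0.3 15
0.38 0.08 0.2 25
0.38 0.0 0.2 25
0.38 0.08 0.25 15
0.38 0.0 0.25 15
0.38 0.08 0.3 15
0.38 0.0 0.3 15
2.4
```

View pics/w1.png

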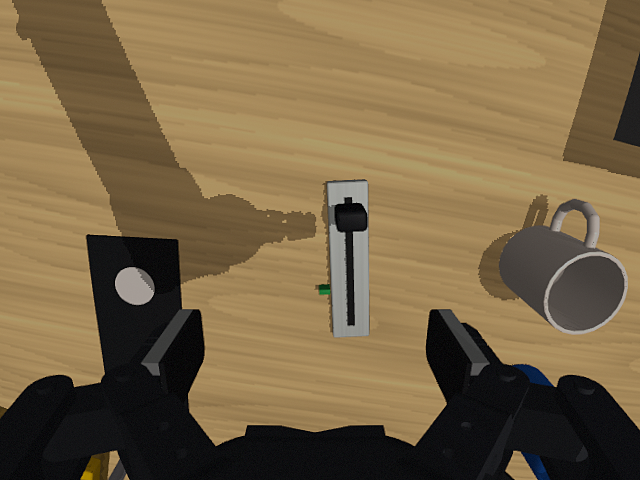

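```bash
python3 - <<'E'
from h import *
a=cv2.imread("pics/w1.png")[170:345,290:400]; cv2.imwrite("pics/w1c.png",cv2.resize(a,None,fx=3.4,fy=3.4,interpolation=cv2.INTER_CUBIC))
a=cv2.imread("pics/w1.png")[278:300,310:332]; a=cv2.resize(a,(400,400),interpolation=cv2.INTER_NEAREST); 
im=cv2.imread("pics/w1c.png"); out=np.zeros((595,790,3),np.uint8); out[:im.shape[0],:im.shape[1]]=im; out[:400,380:780]=a
cv2.imwrite("pics/w1d.png",out)
E
```

```text
(no output)
```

View pics/w1d.png

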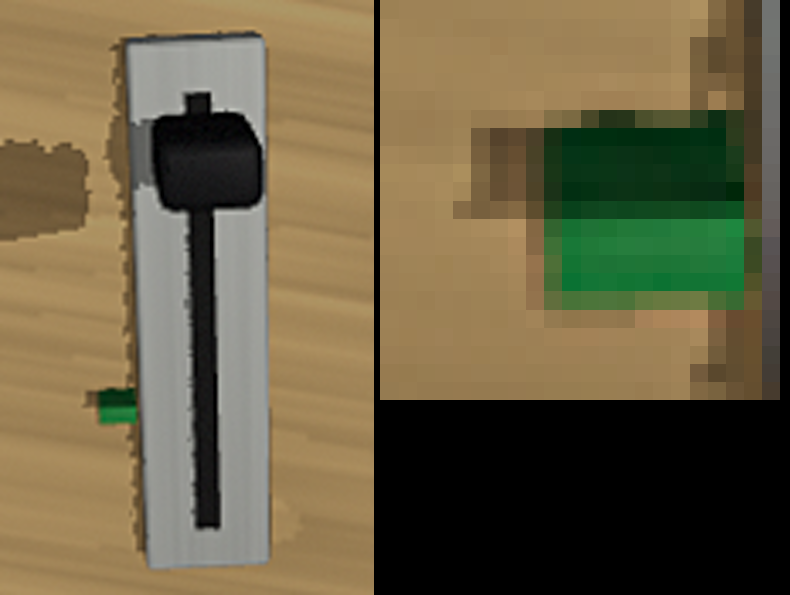

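```bash
python3 - <<'E'
from h import *
M=np.load("pics/w1.npy")
f=lambda x,y,z: at_z("wrist",M,(290+x/3.4,170+y/3.4),z)[:2]
c=[f(128,42,.014),f(265,38,.014),f(150,568,.014),f(269,562,.014)]
for p in c: print(p.round(4))
d=(c[2]+c[3]-c[0]-c[1]); d/=np.linalg.norm(d); ctr=sum(c)/4
n=np.array([d[1],-d[0]])
print("dir",np.degrees(np.arctan2(d[1],d[0])),"centre",ctr, "len",(c[2]-c[0])@d,(c[3]-c[1])@d,"w",(c[0]-c[1])@n)
rel=lambda p:((p-ctr)@d, (p-ctr)@n)
m=at_z("wrist",M,(325,291.7),.016)[:2]; print("mark",m,rel(m))
g=f(213,209,.0545); print("far top",rel(g)); g=f(200,113,.0145); print("near base",rel(g))
for x in (155,160,258): print(rel(f(x,175,.0545)))
ds=[at_z("wrist",M,(135,286),.005)]; print("disc",ds)
# refine disc
im=cv2.imread("pics/w1.png"); g=(im.min(2)>110); g=np.uint8(g); g[:, :100]=0; g[:,170:]=0; g[:255]=0; g[315:]=0
ys,xs=np.nonzero(g); print(len(xs),xs.mean(),ys.mean(), at_z("wrist",M,(xs.mean(),ys.mean()),.005))
# foot plate near edge corners
print([at_z("wrist",M,p,.005)[:2].round(4) for p in [(87,235),(178,239)]])
E
```

```text
[0.4449 0.2689]
[0.4369 0.3068]
[0.6089 0.307 ]
[0.6002 0.3442]
dir 12.995638758772872 centre [0.52271588 0.30669387] len 0.1683389906654598 0.1674960031568162 w 0.03870857030291555
mark [0.55666122 0.28705098] (np.float64(0.02865867231187392), np.float64(0.02677330489357333))
far top (np.float64(-0.04554452958078954), np.float64(4.627831080267396e-05))
near base (np.float64(-0.06305962457013763), np.float64(-0.00038142952779005013))
(np.float64(-0.05541338303691701), np.float64(0.014843579494315189))
(np.float64(-0.05534896317433158), np.float64(0.013551193743237553))
(np.float64(-0.05409333299854412), np.float64(-0.01181817848776685))
disc [array([0.59207641, 0.08431954, 0.005     ])]
1004 132.53685258964143 286.5049800796813 [0.59319422 0.08160197 0.005     ]
[array([0.5432, 0.0303]), array([0.5303, 0.1277])]
```

```bash
python3 - <<'E'
from h import *
a=np.radians(13); d=np.array([np.cos(a),np.sin(a)]); c=np.array([.52272,.30669])
P=lambda s,z:(*(c+s*d),z); o=(180,0,103)
robot.move_to(P(-.0545,.14),o); fingers.gripper_to(.75,20)
robot.line_to(P(-.0545,.045),velocity=.12,f_stop=8)
fingers.gripper_to(0,20); print(robot.current_finger_gap(),robot.current_tool_pos())
robot.line_to(P(.0287,.045),velocity=.06); robot.pause(.2); print(robot.current_tool_pos())
fingers.gripper_to(.6); robot.line_to(P(.0287,.14),velocity=.2)
robot.move_to((.47,.26,.26),(180,0,190)); grab("wrist","w2")
for x,y,z,t in [(.40,.08,.25,25),(.42,.14,.20,35),(.42,.02,.2,35)]:
    robot.move_to((x,y,z),(180,t,187)); im,M=grab("wrist",f"L{x}_{y}_{z}")
    print(robot.current_tool_pos(),proj("wrist",M,(.742,.10,.22)),[(round(q['p'],2),np.round(q['rect'],1)) for q in recognise("lens","wrist")[:2]])
a=cv2.imread("pics/w2.png")[170:345,290:400]; out=np.zeros((595,800,3),np.uint8)
out[:,:374]=cv2.resize(a,(374,595),interpolation=cv2.INTER_CUBIC)
l=cv2.resize(cv2.imread("pics/L0.4_0.08_0.25.png"),(426,320)); out[:320,374:]=l
l=cv2.resize(cv2.imread("pics/L0.42_0.14_0.2.png"),(366,275)); out[320:,374:740]=l
cv2.imwrite("pics/w2d.png",out); print(robot.current_time_s())
E
```

```text
0.22980185164434497 [0.47007897 0.2946953  0.04564884]
[0.55110559 0.31333753 0.04569241]
[0.40175169 0.08139538 0.25229508] [294.18044515 495.15381149] [(0.78, array([298.7, 416.9,  67.2,  24.6])), (0.75, array([ 45.1, 194.7,  86.3,  85.6]))]
[0.42147147 0.14054171 0.20187363] [236.63403343 482.43124712] [(0.98, array([260.4, 406. ,  46.1,  43.3]))]
[0.42050505 0.02046923 0.20073788] [354.24686539 484.43689444] [(0.45, array([550.2, 231.2,  17.9,  15.5]))]
12.0
```

View pics/w2d.png

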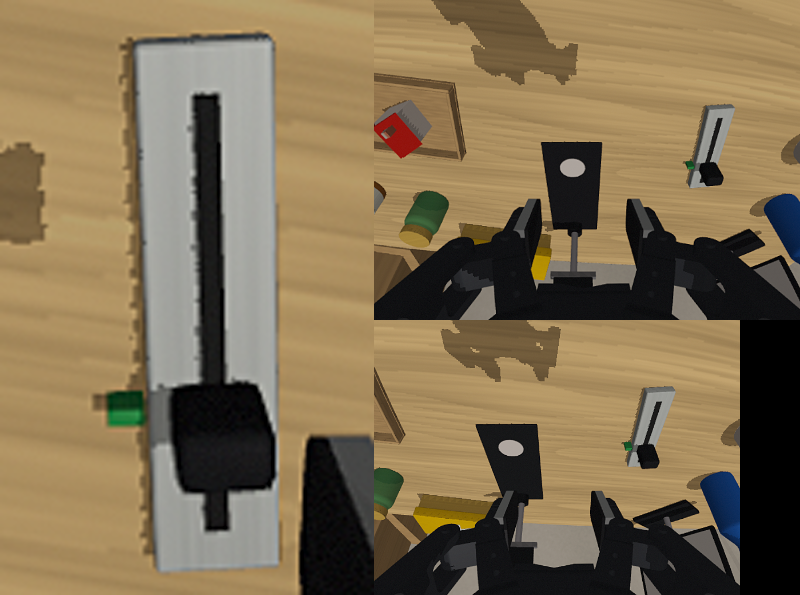

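```bash
python3 - <<'E'
from h import *
M=np.load("pics/w2.npy"); a=np.radians(13); d=np.array([np.cos(a),np.sin(a)]); c=np.array([.52272,.30669])
f=lambda x,y,z: (at_z("wrist",M,(290+x/3.4,170+y/3.4),z)[:2]-c)@d
print("track ends",f(205,40,.014),f(217,569,.014),"grip near base+10",f(205,386,.0145)+.01,"far top-10",f(230,490,.0545)-.01,"mark edges",f(125,407,.016),f(125,426,.016))
ok=None
for x in (.56,.53,.50,.47,.44):
  for z in (.32,.28,.24):
    for t in (50,42,35,28):
      if robot.inverse_kinematics((x,.06,z),(180,-t,7)) is not None:
        th=np.radians(t); cam=np.array([x,z])+.075*np.array([np.cos(th),np.sin(th)])-.125*np.array([np.sin(th),-np.cos(th)])
        off=np.degrees(np.arctan2(.742-cam[0],cam[1]-.22))-(t-17)
        print(x,z,t,cam.round(3),off.round(1))
        if off<29 and (ok is None or cam[0]<ok[4]): ok=(x,z,t,off,cam[0])
        break
print(ok)
if ok:
    for y in (.0,.14):
      try: robot.move_to((ok[0],y,ok[1]),(180,-ok[2],7))
      except robot.PlanningError as e: print(e); continue
      grab("wrist",f"N{y}"); print(y,robot.current_tool_pos(),[(round(q['p'],2),np.round(q['rect'],1)) for q in recognise("lens","wrist")[:2]])
E
```

```text
track ends -0.0842711303439891 0.08431489114057092 grip near base+10 0.030559936345134577 far top-10 0.02516903055365747 mark edges 0.02552655664470551 0.0318361915154652
0.56 0.32 50 [0.512 0.458] 11.0
0.56 0.28 50 [0.512 0.418] 16.2
0.56 0.24 50 [0.512 0.378] 22.5
0.53 0.32 50 [0.482 0.458] 14.5
0.53 0.28 50 [0.482 0.418] 19.7
0.53 0.24 50 [0.482 0.378] 25.7
0.5 0.32 42 [0.472 0.463] 23.0
0.5 0.28 50 [0.452 0.418] 22.7
0.5 0.24 50 [0.452 0.378] 28.4
0.47 0.32 35 [0.46  0.465] 31.0
0.47 0.28 35 [0.46  0.425] 36.0
0.47 0.24 42 [0.442 0.383] 36.5
0.44 0.32 28 [0.448 0.466] 39.2
0.44 0.28 28 [0.448 0.426] 44.1
0.44 0.24 35 [0.43  0.385] 44.1
(0.5, 0.28, 50, np.float64(22.661319704684125), np.float64(0.45245351533661826))
0.0 [4.99908303e-01 2.17044535e-04 2.79825577e-01] [(0.82, array([235.4,  84.8, 107.8, 141.3])), (0.41, array([501.4, 444.1,  48.9,  44.3]))]
0.14 [0.49999714 0.13937564 0.2797985 ] [(0.72, array([392.4,  94.6, 111.7, 140.9]))]
```

```bash
python3 - <<'E'
from h import *
a=cv2.imread("pics/N0.0.png")[0:180,160:320]; b=cv2.imread("pics/N0.14.png")[0:180,320:480]
cv2.imwrite("pics/NN.png",cv2.resize(np.hstack([a,b]),(800,450),interpolation=cv2.INTER_CUBIC))
E
```

```text
(no output)
```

View pics/NN.png

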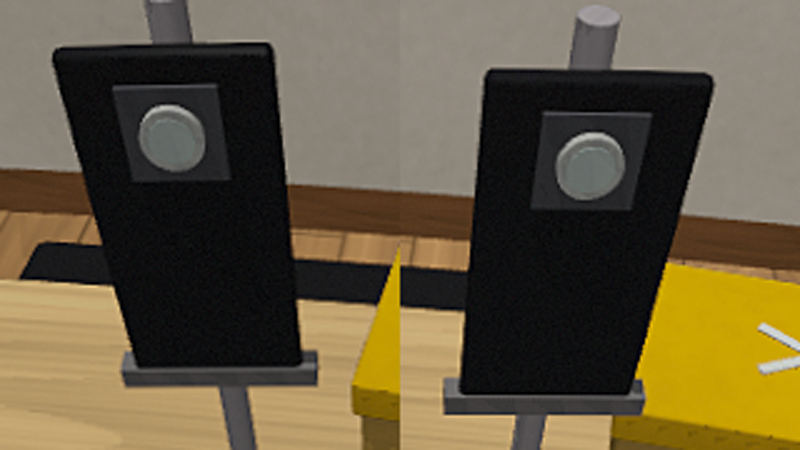

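```bash
python3 - <<'E'
from h import *
A=np.load("pics/N0.0.npy");B=np.load("pics/N0.14.npy")
t=lambda p,q: tri([ray("wrist",A,(160+p[0]/2.5,p[1]/2.5)),ray("wrist",B,(320+(q[0]-400)/2.5,q[1]/2.5))])
L=t((172,139),(590,166)); print("lens",L)
for n,p,q in [("tl",(55,50),(486,74)),("tr",(272,45),(713,77)),("bl",(134,366),(461,392)),("br",(300,361),(631,394))]: print(n,t(p,q).round(4))
D=np.array([.5932,.0816]); v=L[:2]-D; print("disc-lens",np.hypot(*v),np.degrees(np.arctan2(v[1],v[0])))
robot.move_to((.50,-.10,.36),(180,0,180)); robot.move_to((.50,-.175,.24),(180,0,180)); grab("wrist","H1")
for l in ["house","house_green","snow_tree"]: print(l,[(round(q['p'],2),np.round(q['rect'],1)) for q in recognise(l,"wrist")[:2]])
cv2.imwrite("pics/H1c.png",cv2.resize(cv2.imread("pics/H1.png")[100:340,200:520],(800,600),interpolation=cv2.INTER_CUBIC)); print(robot.current_time_s())
E
```

```text
lens [0.7432866  0.10184798 0.23688126]
tl [0.749  0.138  0.2625]
tr [0.7563 0.0678 0.2635]
bl [0.7419 0.1371 0.1319]
br [0.7507 0.0671 0.1326]
disc-lens 0.15144625929689035 7.683306025899063
house [(0.75, array([316.2, 231.3,  78.3,  83.4]))]
house_green [(0.82, array([ 89.8, 216.7,  91.5,  77.3]))]
snow_tree [(0.66, array([197.7, 214.6,  57.7,  55.5]))]
19.5333
```

View pics/H1c.png

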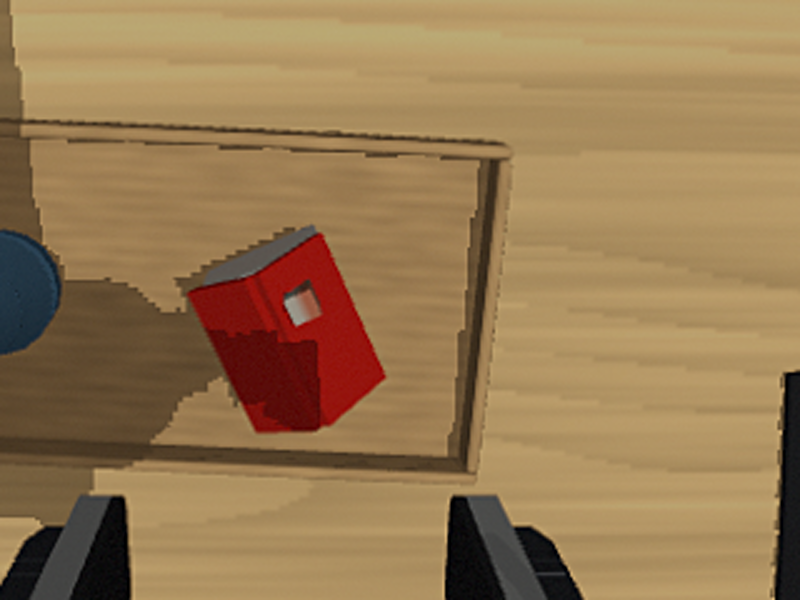

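```bash
python3 - <<'E'
from h import *
M=np.load("pics/H1.npy"); f=lambda x,y,z: at_z("wrist",M,(200+x/2.5,100+y/2.5),z)[:2]
r=[f(250,276,.070),f(321,425,.070)]
e=[f(190,293,.043),f(322,234,.043),f(385,377,.043),f(258,432,.043)]
an=lambda v:np.degrees(np.arctan2(v[1],v[0])).round(1)
print("ridge",np.round(r,4),np.mean(r,0),an(r[1]-r[0]),np.hypot(*(r[1]-r[0])))
print("eaves",np.round(e,4),np.mean(e,0),an(e[3]-e[0]),an(e[2]-e[1]),np.hypot(*(e[3]-e[0])),np.hypot(*(e[1]-e[0])))
print([f(x,y,.024).round(4) for x,y in [(505,147),(475,472)]])
E
```

```text
ridge [[ 0.4901 -0.1864]
 [ 0.5399 -0.1636]] [ 0.51500752 -0.17497742] 24.6 0.05474900289025499
eaves [[ 0.502  -0.2081]
 [ 0.4816 -0.163 ]
 [ 0.5323 -0.1402]
 [ 0.5531 -0.1851]] [ 0.51722656 -0.17411397] 24.2 24.2 0.05600428576502185 0.04947294485577452
[array([ 0.4539, -0.0986]), array([ 0.5772, -0.1022])]
```

```bash
python3 - <<'E'
from h import *
h=(.516,-.1745); o=(180,0,204.4); s=(.594,.0818)
print(robot.inverse_kinematics((*s,.233),(180,0,187.6)))
robot.move_to((*h,.16),o); fingers.gripper_to(1.0,40)
print(robot.line_to((*h,.033),velocity=.1,f_stop=8), robot.current_tool_pos())
fingers.gripper_to(0,40); print(robot.current_finger_gap(),robot.current_gripper_force(),robot.current_contact_force())
robot.line_to((*h,.12),velocity=.08); robot.pause(.2)
print(robot.current_finger_gap(),robot.current_gripper_force(),robot.current_time_s())
robot.line_to((*h,.25),velocity=.15)
robot.line_to((*s,.25),(180,0,187.6),velocity=.12)
robot.line_to((*s,.233),velocity=.05); robot.pause(.5)
print(robot.current_tool_pos(),robot.current_eef_rot(),robot.current_finger_gap(),robot.current_gripper_force(),robot.current_time_s())
grab("wrist","F1"); grab("side","F2"); grab("top","F3")
out=np.zeros((600,800,3),np.uint8)
out[:,:400]=cv2.resize(cv2.imread("pics/F1.png")[180:480,200:400],(400,600)); 
out[:300,400:]=cv2.resize(cv2.imread("pics/F2.png")[150:330,260:500],(400,300),interpolation=cv2.INTER_CUBIC)
out[300:,400:]=cv2.resize(cv2.imread("pics/F3.png")[140:290,220:420],(400,300),interpolation=cv2.INTER_CUBIC)
cv2.imwrite("pics/F.png",out)
E
```

```text
[ 25.32249569  34.79314984 -57.25253742  78.27122147  28.97163363
  82.22483954  66.70613133]
False [ 0.51665702 -0.17458397  0.03371849]
0.5597211926709773 40.37719488143921 [-2.13273009 -0.18615756  4.90482737]
0.5612677533389338 41.317099034786224 23.7083
[0.5940747  0.08182886 0.23311691] [ 1.79999534e+02  1.50291470e-02 -1.72400886e+02] 0.562039842174996 41.34194254875183 28.1
```

View pics/F.png

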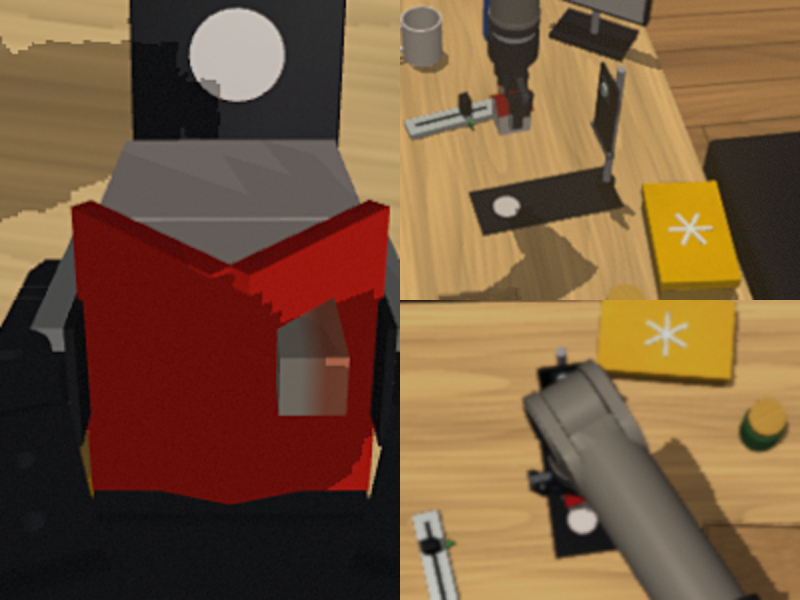

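```bash
python3 - <<'E'
from h import *
M=np.load("pics/F1.npy")
a=at_z("wrist",M,(317.5,313),.270);b=at_z("wrist",M,(316,430),.270);print(a,b,(a+b)/2)
import station
if abs(((a+b)/2)[0]-.594)<.012:
    print(workorder.close_job())
E
```

```text
[0.56443949 0.07771915 0.27      ] [0.60162828 0.08233667 0.27      ] [0.58303388 0.08002791 0.27      ]
the job is handed in; nothing more can be done
None
```

The job is handed in, but I haven't seen the verdict. The dimmer grip measured within about 3 mm of the green marker. The red house is held upright above the white disc at lens height (0.237 m) with its door facing the lens, and its middle is about 11 mm from the photo spot by my last estimate.

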